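Put the drying spatula away in the instrument drawer

TASK

Pull the nearer drawer of the bench organiser all the way out to its stop, then draw the steel spatula out of the jar it is drying in and lay it down flat in the drawer's long, empty compartment. Leave the drawer fully out and the jar standing upright, leave the organiser's other drawer shut, and do not disturb the glassware and bottles standing around.

Things in the scene. Friction and masses are not known exactly. Their poses are not given: they have to be found in the camera images.
- organiser_front (a point): Fixed grey box with white drawer fronts, 380 wide (y), 220 deep (x), 192 high, standing at the left with its front to the right: two drawers side by side below, open cubbies above them, flush with the carcass front; card bundles (to 225 above the worktop) and a flask on top. This point: middle of its front's lower edge, at the worktop; x to its back, z up. A tool held upright at a knob would strike it: come in slanted, from above and in front.
- near_drawer (a joint): How far the organiser's drawer nearer to the robot is pulled out, m: 0 shut, 0.185 at its hard stop; it may start up to 0.025 ajar. No spring; about 2.5 N of friction; it stays where it is left.
- near_drawer_knob (a point): Centre of the knob's head on the near drawer, moving with it: a round steel disc, 22 in diameter, 12 thick along x, on an 11 thick neck, 27 in front of the white drawer front, 44 above the worktop. x points level into the organiser, opposite to the pull; y left, z up.
- long_compartment (a point): Centre of the floor of the near drawer's long compartment (its right-hand part seen from the front, empty), moving with it. x to the drawer's back, y to its left, z up. 194 long (x), 89 wide (y), floor 24 above the worktop; walls rise 24 to 28 above the floor, the white front 60. At the stop it lies in front of the organiser but for its last 9. Left of its divider: two short compartments.
- far_drawer (a joint): The same for the drawer farther from the robot, whose knob is 184 to the right of the near one's, seen from the front: 0 shut, as it starts and must stay.
- spatula_mid (a point): Middle of the steel spatula, a straight bar 164 long, 8 by 8 in section, about 22 g, its flat blade (to 14 wide) up. y runs along it to the end down in the jar; x is level, across the bar: grip the flats that face along x. It leans about 31 degrees from upright, top towards the robot and the right; about 68 of its length stands out over the jar's rim.
- jar: Plain round open steel jar, 62 outside diameter, 85 high, wall 2.5, inner floor at 3, about 220 g, standing loose. Origin: centre of its underside; z up.
- cylinder: Empty plastic measuring cylinder on a six-sided foot, 64 wide, 115 high, loose; bystander. Origin: centre of its underside, z up. It and the jar may stand in each other's place.
- beaker: Empty beaker, 55 in diameter, 62 high, loose; bystander. Origin: centre of its underside, z up.
- dropper_a: Dropper bottle, 33 in diameter, 104 high, loose; bystander. Origin: centre of its underside, z up.
- dropper_b: Second dropper bottle of the same size; bystander. Origin: centre of its underside, z up.

How it is judged (in metres and radians):
On the way, in this order (a step that is already met when the one before it is completed fails the run):
1. the near drawer is out at its stop (value of joint near_drawer above 0.179 m), for 0.2 s.
2. the spatula is out of the jar, and the jar stands (distance between spatula_mid and jar above 0.18 m and angle between jar's own z axis and vertical below 0.2 rad), for 0.1 s.
At the end, for the whole second after the job is handed in: Near drawer within 6 mm of its stop, far one under 20 mm; the spatula lies flat (within 0.1 rad) on the long compartment's floor, its middle under 11 mm above it and within 25 mm along and 42 mm across of the compartment's centre; the jar stands upright on the worktop (value of joint near_drawer above 0.179 m and value of joint far_drawer below 0.02 m and x of spatula_mid in the frame of long_compartment between -0.025 and 0.025 m and y of spatula_mid in the frame of long_compartment between -0.042 and 0.042 m and z of spatula_mid in the frame of long_compartment below 0.011 m and angle between spatula_mid's own y axis and vertical between 1.47 and 1.67 rad and velocity of joint near_drawer below 0.01 m/s and angle between jar's own z axis and vertical below 0.1 rad and height (world z) of jar below 0.01 m); the robot touches nothing.
It fails at once if the jar is knocked over (angle between jar's own z axis and vertical above 0.6 rad).
It fails at once if the far drawer is pulled open (value of joint far_drawer above 0.03 m).
It fails at once if the measuring cylinder, the beaker or a dropper bottle is knocked over or shifted by more than 40 mm (angle between any of cylinder, beaker, dropper_a, dropper_b's own z axis and vertical above 0.4 rad or distance of any of cylinder, beaker, dropper_a, dropper_b from where it was at the start of the episode above 0.04 m).
It also fails if it takes over 56 s, if anything falls off the work surface, if the arm or the gripper's body presses on something with over 40 N, if the wrist force passes 120 N, or if a joint passes its speed limit or range.

ROBOT

A 6-joint arm with a two-finger parallel gripper is mounted at the origin on a cart in front of the work surface, level with it; the furniture and walls round the work are solid. World frame = base frame: x ahead of the robot, y to its left, z up, the work surface at z = 0. Lengths are in m, angles in degrees, forces in N, time in s.
With the tool pointing down it reaches from about 0.25 to 0.725 m from the base axis. Payload 9.7 kg.
Tool frame: the origin (TCP) lies between the finger pads; the fingertips stand 11 mm ahead of it and the grasp point (between the pads) lies 8 mm behind it; z points along the fingers, x is the direction in which the jaws open and shut, and the axes are right-handed (so a half turn about z gives the same grasp; the last joint's range is limited). The gripper opens to 85 mm and grips with 20 to 120 N. Pads are 22 mm wide; open, the fingers measure 114 mm over their backs; the gripper's body (76 mm by 85 mm) begins 54 mm behind the grasp point. The pads swing forward as they close: fully open they stand 13 mm farther back than shut.
Start: joints at [-73.052, 4.979, 10.078, 95.1, 0, 90], TCP at [0.16, -0.526, 0.242] pointing down, gripper open.
Joint ranges: [-179.16, 179.16], [-48.56, 103.87], [-65.8, 70.77], [-126.05, 130.52], [-82.76, 87.17], [-180, 180]. Speed limits (degrees/s): [127.2, 127.2, 147.25, 180, 180, 180].

INTERFACE

Orientations are given as [roll, pitch, yaw] about the fixed x, y, z axes, in that order (R = Rz(yaw) Ry(pitch) Rx(roll)).
In Python, from workcell import get_obs, camera, job_done, spotter gives the robot as it stands.
- The arm moves only by the tool play_rows, never from a script. Its argument "rows" is a list of rows, each a list of 3 entries, a list of its own where there are three numbers: the closure, from 0 (fully open) to 1 (shut), then the shift along the tool's x, y, z in cm, then the turn, a rotation vector about the tool's x, y, z in degrees. In form: [[claw, [x, y, z], [wx, wy, wz]], ...]. A call has 1 to 12 rows; each row shifts and turns the pose as measured when the row begins, along the tool's axes as they then stand; what a row does not reach is not made up. A row lasts 1/10 s, in which the tool goes at most 50 mm and 8.59 degrees, less where a joint would pass 70% of its speed; a pose out of reach is approached as far as the arm can. A call is refused whole if a number of a shift passes 5 or a number of a turn 8.59, either way. A call with a gripper value outside its range is refused whole. The fingers move at their own pace and stop on an object; "newtons" is the grip in N (left out, the last holds). Time passes only in rows, so rows that do not move let the fingers close. It gives the time, the measured TCP pose, the force and the opening at its end, in the units of the state.
- get_obs(): the state, without advancing time (a new reading comes with each control period).
- camera(name): name is "side" or "top" or "wrist"; returns a dict with "img" (480x640x3 uint8, red, green, blue), "intrinsics" (3x3 intrinsics, pixels), "k1" (the pictures are not rectified: a ray, as slopes to the right and down, at radius r is drawn at 1 + k1 r^2 times it, then the intrinsics apply), "xyz" and "orientation" of the camera in the world. Camera axes: x right, y down, z forward; pixel columns grow to the right and rows downward; lengths in m; the calibration is good to about 2 mm. A picture is of the moment at which its call begins. There is no depth.
- job_done(): hands the job in, once; it reports no verdict.
Trained networks look in a picture, given as the dict that the camera call returned (one of the last four; its "shot" number tells which), for a name from the list of things; names that differ only in an ending like _2 or _b are one class to them, and where a whole thing is asked for, a point or a joint stands for the part that bears it (a point fixed in the world has none). Each returns a list of dicts, best first, with "confidence" (0 to 1); they miss things now and then, are a little off and sometimes report something else, mostly with a low value. They report only what shows in the picture. A call takes as long as a camera call.
- spotter.spot_in(picture, thing): "point" ([x, y, z] in m, in world coordinates, good to about 4 mm: the middle of the surface that is visible of it).
- spotter.trace(picture, thing): "pixels" (480x640 bool, what is visible of it).
The state is a dict: "time": time; "q": joint angles; "qd": joint speeds; "joint_efforts": joint torques, N m; "ee_pos": TCP position; "tcp_rot": TCP orientation; "wrist_force": force on the tool from outside, world axes, zero at the start; "torque": the same for the moment, N m; "opening": finger opening in m.
Only numpy, scipy, OpenCV 4.12 (cv2) and the standard library are available. Lean on these libraries where they do the work, as an engineer would, in place of code of your own. Each camera call takes 0.05 s, during which the arm holds its last target.

## Working session

There is one attempt and no reset: what is moved stays moved. The work goes in short steps, Python scripts to look and compute and a tool call to move; the robot and the scene stay as the last step left them, time stands still between calls to the robot, and variables do not carry over. Pictures are saved under pics/ and viewed, and the job is handed in when it is done.

Besides the shell and the picture viewer there is one more tool, called after "Request:" in YAML: its name, and indented under it one key for each argument. play_rows: Moves the arm, as the interface text tells. Its arguments: {"type":"object","properties":{"rows":{"type":"array","items":{"type":"array"}},"newtons":{"type":"number"}},"required":["rows"]}

```bash
ls; mkdir -p pics; python3 - <<'E'
from workcell import get_obs,camera,spotter
import cv2,json
print(get_obs())
for n in ["side","top","wrist"]:
    c=camera(n); cv2.imwrite(f"pics/{n}0.png",c["img"][:,:,::-1])
    print(n,c["intrinsics"],c["k1"],c["xyz"],c["orientation"])
    for t in ["near_drawer_knob","spatula_mid","jar","cylinder","beaker","dropper_a","long_compartment","near_drawer"]:
        try:
            r=spotter.spot_in(c,t); print(t,[( [round(v,4) for v in d["point"]],round(d["confidence"],2)) for d in r])
        except Exception as e: print(t,e)
E
```

```text
pics
{'time': 0.0, 'q': array([-7.30512465e+01,  5.01004543e+00,  1.00340888e+01,  9.50972574e+01,
       -3.45654632e-04,  9.00010740e+01]), 'qd': array([-0.02906682,  0.01945397, -0.0575204 ,  0.02609458,  0.03784784,
        0.0515396 ]), 'joint_efforts': array([ 1.93938315e-03, -5.20387745e+01,  4.64801466e+01,  1.63292029e-02,
        8.24206631e-05,  8.86342860e-06]), 'ee_pos': array([ 0.16027358, -0.52591884,  0.24158989]), 'tcp_rot': array([ 1.79999653e+02,  7.32139581e-02, -7.30523205e+01]), 'wrist_force': array([-1.131089  , -0.45433749, -0.28506058]), 'torque': array([ 0.03361486,  0.00485794, -0.02964257]), 'opening': 0.08518853464271635}
side [[480.87945231   0.         315.09460043]
 [  0.         480.87945231 239.40390054]
 [  0.           0.           1.        ]] -0.02526457293787465 [ 0.58953035 -0.77551737  0.7879698 ] [-132.81890434   -0.88935946   -0.14958005]
near_drawer_knob [([0.5435, 0.2558, 0.0559], 0.83), ([0.7164, 0.1938, 0.0534], 0.7)]
spatula_mid [([0.4525, -0.3162, 0.0994], 0.52)]
jar [([0.4805, -0.318, 0.053], 0.89)]
cylinder [([0.6016, -0.2086, 0.0709
[... 693 characters left out ...]
97], 0.82), ([0.6931, -0.1017, 0.015], 0.74), ([0.5917, -0.3261, 0.0534], 0.46)]
cylinder [([0.6053, -0.1929, 0.0452], 0.61)]
beaker [([0.6933, -0.1024, 0.0159], 0.9)]
dropper_a [([0.5898, -0.3253, 0.0533], 0.8), ([0.6858, 0.017, 0.054], 0.68)]
long_compartment [([0.5344, 0.2651, 0.0658], 0.82)]
near_drawer [([0.5346, 0.2631, 0.0653], 0.97)]
wrist [[418.86783      0.         324.13325596]
 [  0.         418.86783    243.43988139]
 [  0.           0.           1.        ]] -2.5789185584000987e-05 [ 0.23297245 -0.50437392  0.3736155 ] [ 1.62431900e+02  1.78460209e-02 -7.29958054e+01]
near_drawer_knob []
spatula_mid []
jar []
cylinder []
beaker []
dropper_a []
long_compartment []
near_drawer []
```

View pics/side0.png

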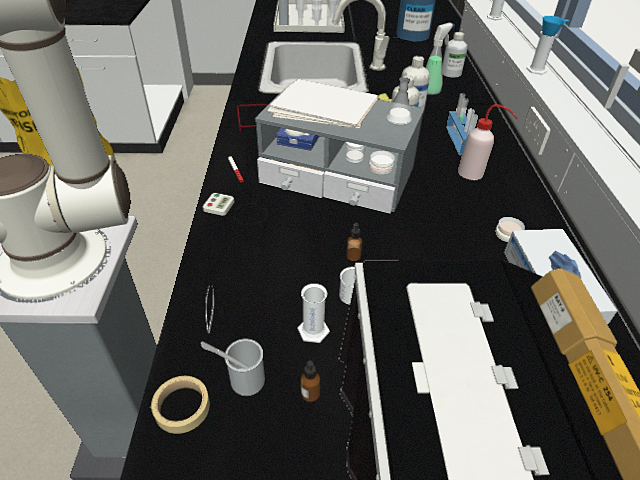

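View pics/top0.png

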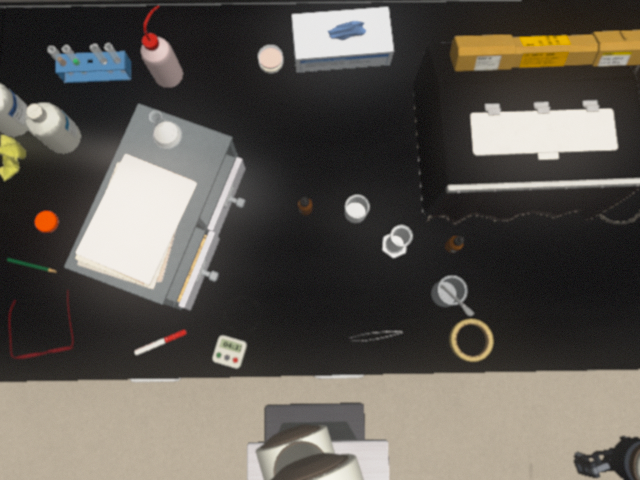

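The two pictures show:
- **Organiser:** at the left, with its knobs at top-view px (211,275) for the near one and (239,203) for the far one.
- **Jar and spatula:** side px (245,365), top (450,291).
- **Cylinder:** top (397,240).

Next I'll zoom in.

```bash
cat > h.py <<'E'
import numpy as np,cv2,pickle
from scipy.spatial.transform import Rotation as R
def Rc(c): return R.from_euler('xyz',c["orientation"],degrees=True).as_matrix()
def proj(c,P):
    P=np.atleast_2d(P); p=(P-np.array(c["xyz"]))@Rc(c); s=p[:,:2]/p[:,2:]; r2=(s**2).sum(1,keepdims=True)
    s=s*(1+c["k1"]*r2); K=np.array(c["intrinsics"]); return s*[K[0,0],K[1,1]]+K[:2,2]
def ray(c,px):
    K=np.array(c["intrinsics"]); d=(np.array(px,float)-K[:2,2])/[K[0,0],K[1,1]]; s=d.copy()
    for _ in range(10): s=d/(1+c["k1"]*(s**2).sum())
    v=Rc(c)@np.array([s[0],s[1],1]); return np.array(c["xyz"]),v/np.linalg.norm(v)
def atz(c,px,z):
    o,v=ray(c,px); return o+v*(z-o[2])/v[2]
def tri(l):
    A=np.zeros((3,3));b=np.zeros(3); rs=[ray(c,p) for c,p in l]
    for o,v in rs: M=np.eye(3)-np.outer(v,v);A+=M;b+=M@o
    X=np.linalg.solve(A,b); return X,[np.linalg.norm((np.eye(3)-np.outer(v,v))@(X-o)) for o,v in rs]
def crop(c,box,f,name):
    x0,y0,x1,y1=box; im=cv2.resize(c["img"][y0:y1,x0:x1,::-1],None,fx=f,fy=f,interpolation=cv2.INTER_CUBIC)
    cv2.imwrite(name,im)
E
python3 - <<'E'
from h import *
from workcell import camera
cs={n:camera(n) for n in ["side","top"]}
pickle.dump(cs,open("c0.pkl","wb"))
a=cs["side"]["img"][:,:,::-1]; b=cs["top"]["img"][:,:,::-1]
z=lambda im,x,y,w=80,h=60,f=5: cv2.resize(im[y:y+h,x:x+w],None,fx=f,fy=f,interpolation=cv2.INTER_CUBIC)
cv2.imwrite("pics/z1.png",np.vstack([np.hstack([z(a,255,150),z(a,325,160)]),np.hstack([z(b,175,245),z(b,185,180)])]))
cv2.imwrite("pics/z2.png",np.vstack([np.hstack([z(a,195,335),z(a,280,280)]),np.hstack([z(b,410,260),z(b,360,210)])]))
E
```

```text
(no output)
```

View pics/z1.png

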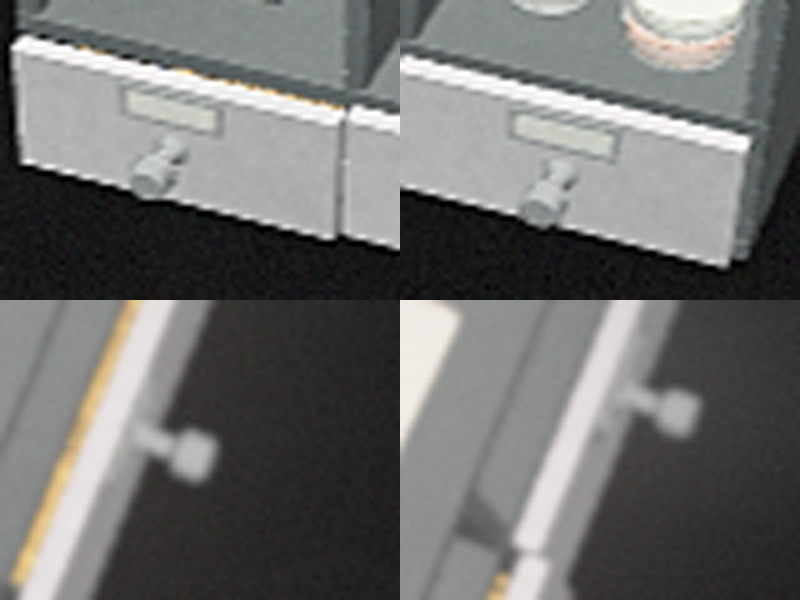

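View pics/z2.png

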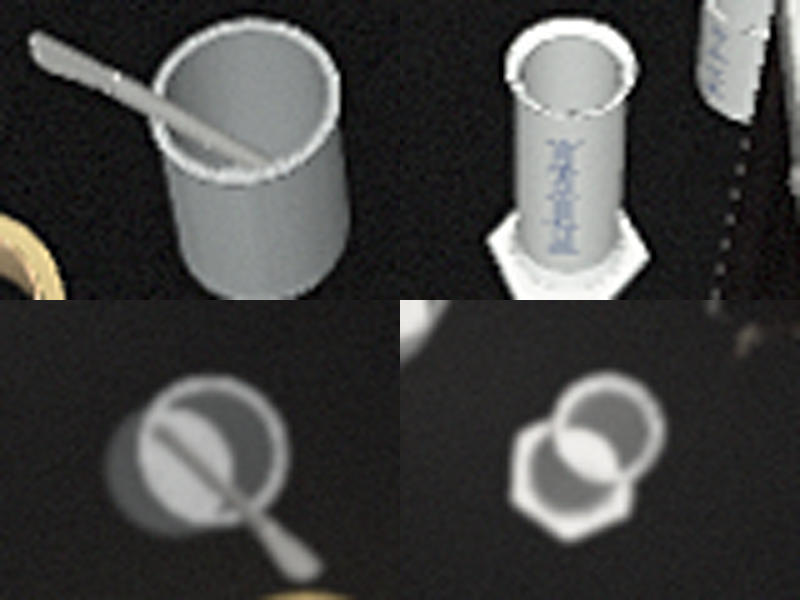

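```bash
python3 - <<'E'
from h import *
cs=pickle.load(open("c0.pkl","rb")); s,t=cs["side"],cs["top"]
def T(n,a,b): 
    X,e=tri([(s,a),(t,b)]); print(n,X.round(4),np.round(e,4)); return X
kn=T("near",(285.2,185.2),(213.2,275.6)); kf=T("far",(353.2,200.6),(240,202.2))
d=(kf-kn)[:2]; print("dist",np.hypot(*d))
j=T("jar",(244,354.6),(452.2,289.8)); print(atz(t,(452.2,289.8),.085),atz(s,(244,354.6),.085))
e=T("tip",(202.6,343.6),(471.2,313.6))
for z in (.003,.01,.02,.03): print("low",atz(t,(441.6,285.2),z))
# front top edge corners of near drawer in side image, z=.084 above worktop
for px in [((13+.5)/5-.5+255,(38.5)/5-.5+150),((343.5)/5-.5+255,(113.5)/5-.5+150)]:
    print(atz(s,px,.084))
for px in [((400+3+.5-400)/5-.5+325,(60.5)/5-.5+160),((749-400+.5)/5-.5+325,(140.5)/5-.5+160)]: print("far",atz(s,px,.084))
E
```

```text
near [0.5272 0.2353 0.0424] [0.0011 0.0011]
far [0.7006 0.1741 0.0425] [0.0016 0.0016]
dist 0.1839047102520581
jar [ 0.4804 -0.3062  0.0827] [0.0005 0.0005]
[ 0.48070286 -0.3054994   0.085     ] [ 0.48026777 -0.30790083  0.085     ]
tip [ 0.4225 -0.3282  0.1456] [0.0008 0.0008]
low [ 0.50053244 -0.30079293  0.003     ]
low [ 0.49975751 -0.29922321  0.01      ]
low [ 0.49865046 -0.29698076  0.02      ]
low [ 0.49754341 -0.29473831  0.03      ]
[0.45063596 0.30091606 0.084     ]
[0.62368293 0.23562399 0.084     ]
far [0.62881344 0.23837309 0.084     ]
far [0.79730919 0.17378759 0.084     ]
```

```bash
cat >> h.py <<'E'
def mat(z,x):
    z=np.array(z,float);z/=np.linalg.norm(z);x=np.array(x,float);x-=z*(x@z);x/=np.linalg.norm(x)
    return np.stack([x,np.cross(z,x),z],1)
def plan(o,P,M,claw,n=None,step=.045,ang=8.0):
    """rows from the measured pose to P,M (straight line)"""
    p=np.array(o["ee_pos"]);A=R.from_euler('xyz',o["tcp_rot"],degrees=True);B=R.from_matrix(M)
    dl=np.linalg.norm(P-p);w=np.degrees((A.inv()*B).magnitude())
    n=n or max(1,int(np.ceil(max(dl/step,w/ang))))
    rows=[]
    for k in range(n):
        r=n-k; d=A.as_matrix().T@(P-p)/r*100; rv=(A.inv()*B).as_rotvec(degrees=True)/r
        d=np.round(d,1 if n>3 else 2)+0.;rv=np.round(rv,1)+0.
        rows.append([claw,[float(v) for v in d],[float(v) for v in rv]])
        p=p+A.as_matrix()@d/100;A=A*R.from_rotvec(rv,degrees=True)
    print("dist",round(dl,4),"ang",round(w,1),"n",n)
    for i in range(0,n,12): print("["+",".join(str(r).replace(" ","") for r in rows[i:i+12])+"]")
    return rows
def st(o): print(round(o["time"],2),"p",np.round(o["ee_pos"],4),"rpy",np.round(o["tcp_rot"],1),"q",np.round(o["q"],1),"F",np.round(o["wrist_force"],1),"op",round(o["opening"],4))
IN=np.array([.354,.935,0]);RT=np.array([.935,-.354,0]);UP=np.array([0,0,1.])
KN=np.array([.5272,.2353,.0435])
def knobM(el=45): return mat(IN*np.cos(np.radians(el))-UP*np.sin(np.radians(el)),RT)
E
python3 - <<'E'
from h import *
from workcell import get_obs
o=get_obs();M=knobM(45)
P=KN-M[:,2]*.13;print(P);plan(o,P+[0,0,.06],M,0)
E
```

```text
[0.49465521 0.14934131 0.13543443]
dist 0.7551 ang 67.9 n 17
[[0,[-3.2,-3.0,0.3],[2.5,-1.2,-2.9]],[0,[-3.1,-3.2,0.5],[2.5,-1.2,-2.9]],[0,[-2.9,-3.3,0.7],[2.5,-1.2,-2.9]],[0,[-2.7,-3.4,0.9],[2.4,-1.2,-2.9]],[0,[-2.5,-3.5,1.1],[2.5,-1.2,-2.9]],[0,[-2.3,-3.6,1.3],[2.4,-1.2,-2.9]],[0,[-2.1,-3.6,1.5],[2.5,-1.2,-2.9]],[0,[-1.9,-3.7,1.7],[2.4,-1.2,-2.9]],[0,[-1.6,-3.7,1.9],[2.5,-1.2,-2.9]],[0,[-1.4,-3.7,2.1],[2.4,-1.2,-2.9]],[0,[-1.2,-3.6,2.2],[2.5,-1.2,-2.9]],[0,[-1.0,-3.6,2.4],[2.4,-1.2,-2.9]]]
[[0,[-0.7,-3.5,2.6],[2.5,-1.2,-2.9]],[0,[-0.5,-3.5,2.7],[2.5,-1.2,-2.9]],[0,[-0.2,-3.3,2.9],[2.4,-1.3,-2.9]],[0,[0.0,-3.2,3.1],[2.5,-1.3,-3.0]],[0,[0.2,-3.1,3.2],[2.4,-1.2,-2.9]]]
```

Request:
play_rows:
  rows:
    - [0,[-3.2,-3.0,0.3],[2.5,-1.2,-2.9]]
    - [0,[-3.1,-3.2,0.5],[2.5,-1.2,-2.9]]
    - [0,[-2.9,-3.3,0.7],[2.5,-1.2,-2.9]]
    - [0,[-2.7,-3.4,0.9],[2.4,-1.2,-2.9]]
    - [0,[-2.5,-3.5,1.1],[2.5,-1.2,-2.9]]
    - [0,[-2.3,-3.6,1.3],[2.4,-1.2,-2.9]]
    - [0,[-2.1,-3.6,1.5],[2.5,-1.2,-2.9]]
    - [0,[-1.9,-3.7,1.7],[2.4,-1.2,-2.9]]
    - [0,[-1.6,-3.7,1.9],[2.5,-1.2,-2.9]]
    - [0,[-1.4,-3.7,2.1],[2.4,-1.2,-2.9]]
    - [0,[-1.2,-3.6,2.2],[2.5,-1.2,-2.9]]
    - [0,[-1.0,-3.6,2.4],[2.4,-1.2,-2.9]]

```text
time: 2.65
ee_pos: [0.3981, -0.0319, 0.2121]
tcp_rot: [-146.8, 3.9, -35.0]
wrist_force: [-0.3, -0.7, 0.2]
opening: 0.0854
```

```bash
python3 - <<'E'
from h import *
from workcell import get_obs
o=get_obs();M=knobM(45);st(o)
P=KN-M[:,2]*.13;plan(o,P+[0,0,.03],M,0.35)
E
```

```text
2.65 p [ 0.3981 -0.0319  0.2121] rpy [-146.8    3.9  -35. ] q [-26.8 -22.2 -22.2  88.5  33.4  99.8] F [-0.3 -0.7  0.2] op 0.0854
dist 0.2106 ang 18.6 n 5
[[0.35,[-0.4,-2.9,3.0],[2.2,-1.2,-2.7]],[0.35,[-0.2,-2.8,3.2],[2.2,-1.2,-2.7]],[0.35,[-0.1,-2.6,3.3],[2.3,-1.2,-2.7]],[0.35,[0.1,-2.5,3.4],[2.2,-1.2,-2.7]],[0.35,[0.4,-2.4,3.4],[2.3,-1.2,-2.8]]]
```

Request:
play_rows:
  rows:
    - [0.35,[-0.4,-2.9,3.0],[2.2,-1.2,-2.7]]
    - [0.35,[-0.2,-2.8,3.2],[2.2,-1.2,-2.7]]
    - [0.35,[-0.1,-2.6,3.3],[2.3,-1.2,-2.7]]
    - [0.35,[0.1,-2.5,3.4],[2.2,-1.2,-2.7]]
    - [0.35,[0.4,-2.4,3.4],[2.3,-1.2,-2.8]]
    - [0.35,[0,0,0],[0,0,0]]

```text
time: 3.25
ee_pos: [0.4963, 0.1618, 0.1655]
tcp_rot: [-134.4, -0.5, -19.7]
wrist_force: [-0.3, 0.4, -0.4]
opening: 0.0555
```

```bash
python3 - <<'E'
from h import *
from workcell import get_obs,camera,spotter
c=camera("wrist");o=get_obs();st(o)
im=c["img"][:,:,::-1].copy()
for d in spotter.spot_in(c,"near_drawer_knob"):print(d)
print(proj(c,KN)); cv2.circle(im,tuple(int(v) for v in proj(c,KN)[0]),4,(0,0,255),1)
cv2.imwrite("pics/w1.png",im)
M=knobM(45);plan(o,KN-M[:,2]*.05,M,0.35); plan(o,KN-M[:,2]*.0,M,0.35)
E
```

```text
3.3 p [0.4959 0.1606 0.1662] rpy [-134.5   -0.4  -19.8] q [ -3.  -17.9 -28.8  62.3  43.  113.2] F [-0.6 -0.9  0.2] op 0.0562
{'point': [0.5371, 0.259, 0.0634], 'confidence': 0.75}
[[330.40634349 271.70252663]]
dist 0.0986 ang 1.1 n 3
[[0.35,[0.1,1.01,3.12],[-0.2,0.1,0.3]],[0.35,[0.09,1.0,3.13],[-0.2,0.1,0.3]],[0.35,[0.1,0.99,3.14],[-0.1,0.2,0.4]]]
dist 0.147 ang 1.1 n 4
[[0.35,[0.1,0.8,3.6],[-0.1,0.1,0.2]],[0.35,[0.1,0.8,3.6],[-0.1,0.1,0.3]],[0.35,[0.1,0.7,3.6],[-0.2,0.1,0.2]],[0.35,[0.0,0.7,3.6],[-0.1,0.1,0.3]]]
```

View pics/w1.png

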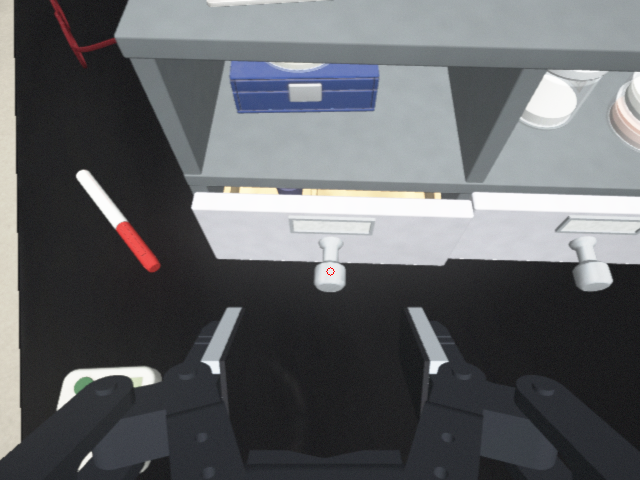

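The knob head shows at px (330,277), and the projected estimate sits within 5 px of it. The fingers are centred, so I'll move in.

Request:
play_rows:
  rows:
    - [0.35,[0.1,1.0,3.1],[-0.2,0.1,0.3]]
    - [0.35,[0.1,1.0,3.1],[-0.2,0.1,0.3]]
    - [0.35,[0.1,1.0,3.1],[-0.1,0.2,0.4]]
    - [0.35,[0,0,2.5],[0,0,0]]
    - [0.35,[0,0,2.2],[0,0,0]]
    - [0.35,[0,0,0],[0,0,0]]

```text
time: 3.95
ee_pos: [0.5309, 0.2263, 0.0485]
tcp_rot: [-135.1, -0.4, -21.7]
wrist_force: [-0.3, 0.1, 0.2]
opening: 0.0553
```

```bash
python3 - <<'E'
from h import *
from workcell import get_obs,camera,spotter
c=camera("wrist");o=get_obs();st(o)
im=c["img"][:,:,::-1].copy()
cv2.circle(im,tuple(int(v) for v in proj(c,KN)[0]),4,(0,0,255),1)
cv2.imwrite("pics/w2.png",im)
M=knobM(45);plan(o,KN-M[:,2]*.0,M,0.35)
E
```

```text
4.0 p [0.5313 0.2259 0.0498] rpy [-135.1   -0.5  -21.7] q [  5.8 -11.2 -37.5  38.6  38.6 126.2] F [-0.1  0.2  1.3] op 0.0556
dist 0.0121 ang 1.1 n 1
[[0.35,[-0.74,-0.07,0.96],[0.1,-1.0,-0.3]]]
```

View pics/w2.png

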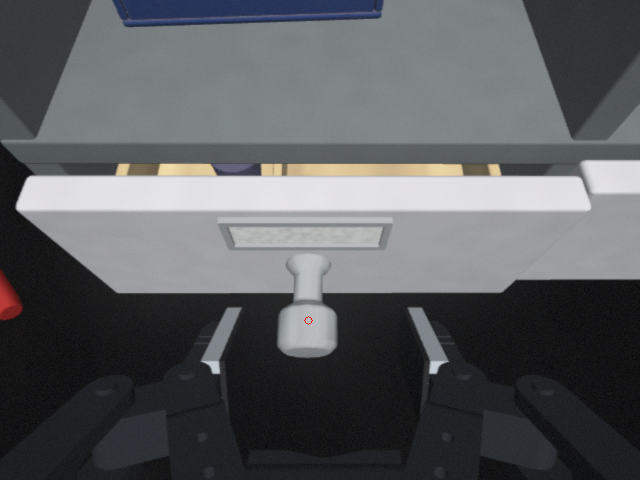

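The head is at px (308,328), left of the finger centre at 325, so I'll shift in tool x, go in and close.

Request:
play_rows:
  rows:
    - [0.35,[-0.7,0,0.3],[0,-0.8,0]]
    - [0.35,[0,0,0.6],[0,0,0]]
    - [0.8,[0,0,0],[0,0,0]]
    - [0.9,[0,0,0],[0,0,0]]
    - [0.9,[0,0,0],[0,0,0]]
    - [0.9,[0,0,0],[0,0,0]]
  newtons: 40

```text
time: 4.6
ee_pos: [0.5268, 0.2333, 0.0477]
tcp_rot: [-134.9, 0.1, -21.1]
wrist_force: [6.8, -0.1, -4.8]
opening: 0.0197
```

```bash
python3 - <<'E'
from h import *
from workcell import get_obs,camera,spotter
c=camera("wrist");o=get_obs();st(o)
im=c["img"][:,:,::-1].copy()
cv2.imwrite("pics/w3.png",im)
M=knobM(45);plan(o,np.array(o["ee_pos"])-IN*.15,R.from_euler('xyz',o["tcp_rot"],degrees=True).as_matrix(),0.9,step=.025)
E
```

```text
4.65 p [0.5269 0.2332 0.0476] rpy [-1.349e+02  1.000e-01 -2.110e+01] q [  6.5 -11.  -37.7  38.5  39.  126.6] F [-2.8  1.7  0.2] op 0.0197
dist 0.15 ang 0.0 n 6
[[0.9,[0.0,1.8,-1.8],[0.0,0.0,0.0]],[0.9,[0.0,1.8,-1.8],[0.0,0.0,0.0]],[0.9,[0.0,1.7,-1.8],[0.0,0.0,0.0]],[0.9,[0.0,1.8,-1.7],[0.0,0.0,0.0]],[0.9,[0.1,1.7,-1.8],[0.0,0.0,0.0]],[0.9,[0.0,1.8,-1.7],[0.0,0.0,0.0]]]
```

View pics/w3.png

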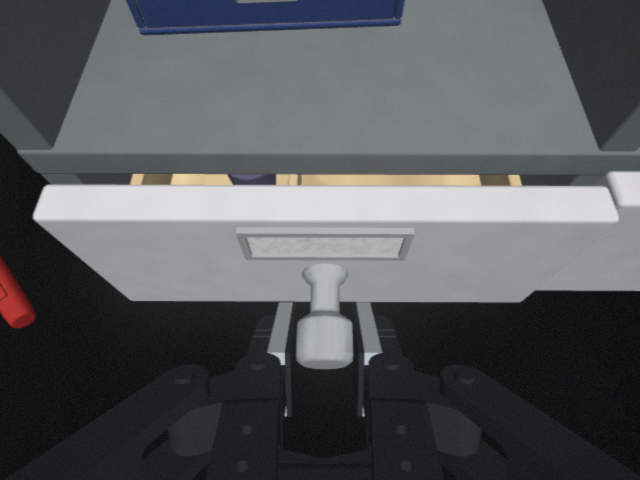

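Request:
play_rows:
  rows:
    - [0.9,[0,0.7,-0.7],[0,0,0]]
    - [0.9,[0,1.4,-1.4],[0,0,0]]
    - [0.9,[0,1.8,-1.8],[0,0,0]]
    - [0.9,[0,1.8,-1.8],[0,0,0]]
    - [0.9,[0,1.8,-1.8],[0,0,0]]
    - [0.9,[0,1.8,-1.8],[0,0,0]]
    - [0.9,[0,0.7,-0.7],[0,0,0]]

```text
time: 5.35
ee_pos: [0.4733, 0.0967, 0.0476]
tcp_rot: [-134.8, 0.0, -21.0]
wrist_force: [0.5, 3.4, -2.7]
opening: 0.0199
```

```bash
python3 - <<'E'
from h import *
from workcell import get_obs,camera,spotter
o=get_obs();st(o);d=np.array(o["ee_pos"])-[.5269,.2332,.0476];print(d@IN,d@RT,d)
c=camera("wrist");cv2.imwrite("pics/w4.png",c["img"][:,:,::-1])
E
```

```text
5.35 p [0.4733 0.0967 0.0476] rpy [-134.8    0.   -21. ] q [-11.9 -13.2 -38.1  56.   44.4 102.9] F [ 0.5  3.4 -2.7] op 0.0199
-0.14661218863212014 -0.0017871904082850376 [-5.35963385e-02 -1.36512390e-01  3.79498204e-05]
```

View pics/w4.png

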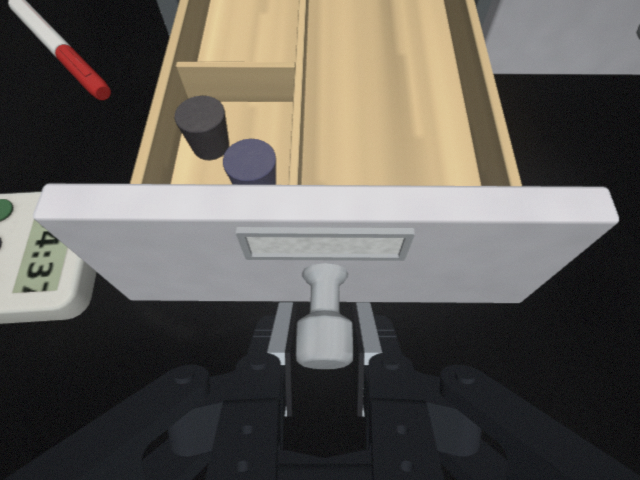

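Request:
play_rows:
  rows:
    - [0.9,[0,0.7,-0.7],[0,0,0]]
    - [0.9,[0,0.6,-0.6],[0,0,0]]
    - [0.9,[0,0.3,-0.3],[0,0,0]]

```text
time: 5.7
ee_pos: [0.4645, 0.0742, 0.0477]
tcp_rot: [-134.8, 0.1, -21.1]
wrist_force: [0.5, 2.4, -2.1]
opening: 0.0199
```

Request:
play_rows:
  rows:
    - [0.9,[0,0.3,-0.3],[0,0,0]]
    - [0.9,[0,0.3,-0.3],[0,0,0]]

```text
time: 5.9
ee_pos: [0.4613, 0.0663, 0.0477]
tcp_rot: [-134.8, 0.1, -21.1]
wrist_force: [20.5, 38.0, -16.4]
opening: 0.0199
```

Request:
play_rows:
  rows:
    - [0.9,[0,0.3,-0.3],[0,0,0]]
    - [0.9,[0,0.3,-0.3],[0,0,0]]

```text
time: 6.1
ee_pos: [0.4598, 0.0627, 0.0482]
tcp_rot: [-134.1, -0.1, -20.6]
wrist_force: [31.7, 43.3, -24.8]
opening: 0.0197
```

```bash
python3 - <<'E'
from h import *
from workcell import get_obs,camera,spotter
o=get_obs();st(o);d=np.array(o["ee_pos"])-[.5269,.2332,.0476];print(d@IN,d@RT,d)
c=camera("wrist");cv2.imwrite("pics/w5.png",c["img"][:,:,::-1])
E
```

```text
6.1 p [0.4598 0.0627 0.0482] rpy [-1.341e+02 -1.000e-01 -2.060e+01] q [-17.3 -11.7 -36.9  61.2  45.8  94.8] F [ 31.7  43.3 -24.8] op 0.0197
-0.1831834762942361 -0.002372899505660601 [-0.06709641 -0.17051481  0.00062678]
```

View pics/w5.png

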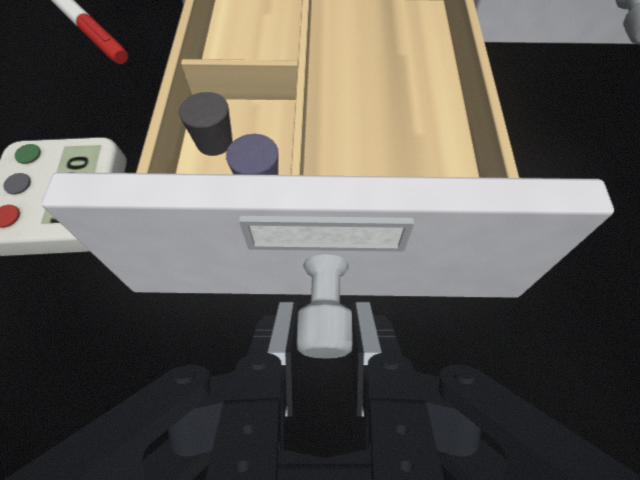

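Force rose at about 0.18 m of travel and the pads slipped about 3 mm, so the drawer is at its stop. Opening and backing off.

Request:
play_rows:
  rows:
    - [0.8,[0,0,0],[0,0,0]]
    - [0.3,[0,0,0],[0,0,0]]
    - [0.3,[0,0,0],[0,0,0]]
    - [0.3,[0,0,-1],[0,0,0]]
    - [0.3,[0,0,-3],[0,0,0]]
    - [0.3,[0,0,-4],[0,0,0]]
    - [0.3,[0,0,-4.5],[0,0,0]]
    - [0.3,[0,-1,-4.5],[0,0,0]]

```text
time: 6.95
ee_pos: [0.4161, -0.0455, 0.1748]
tcp_rot: [-134.1, -0.1, -20.2]
wrist_force: [0.4, 0.2, -0.6]
opening: 0.06
```

```bash
python3 - <<'E'
from h import *
from workcell import get_obs,camera,spotter
o=get_obs();st(o)
cs={n:camera(n) for n in ["side","top","wrist"]};pickle.dump(cs,open("c1.pkl","wb"))
for n in cs: cv2.imwrite(f"pics/{n}6.png",cs[n]["img"][:,:,::-1])
for n in ["side","top"]:
  for t in ["long_compartment","near_drawer","near_drawer_knob","spatula_mid"]:
    print(n,t,[(np.round(d["point"],4),round(d["confidence"],2)) for d in spotter.spot_in(cs[n],t)])
a=cs["side"]["img"][:,:,::-1]; b=cs["top"]["img"][:,:,::-1]
z=lambda im,x,y,w=133,h=100,f=3: cv2.resize(im[y:y+h,x:x+w],None,fx=f,fy=f,interpolation=cv2.INTER_CUBIC)
cv2.imwrite("pics/z6.png",np.hstack([z(a,220,150),z(b,165,220)]))
E
```

```text
6.95 p [ 0.4161 -0.0455  0.1748] rpy [-1.341e+02 -1.000e-01 -2.020e+01] q [-33.5  -8.9 -20.5  91.7  44.4  71.3] F [ 0.4  0.2 -0.6] op 0.06
side long_compartment [(array([0.5138, 0.1785, 0.0355]), 0.82), (array([ 0.4522, -0.3185,  0.102 ]), 0.28)]
side near_drawer [(array([0.5088, 0.1785, 0.0376]), 0.57)]
side near_drawer_knob [(array([0.5118, 0.1815, 0.038 ]), 0.81)]
side spatula_mid [(array([ 0.4518, -0.3206,  0.0995]), 0.62)]
top long_compartment [(array([0.5116, 0.1864, 0.0236]), 0.63), (array([0.6877, 0.0192, 0.0536]), 0.49)]
top near_drawer [(array([0.5156, 0.1872, 0.024 ]), 0.74), (array([0.5849, 0.2471, 0.0902]), 0.2)]
top near_drawer_knob [(array([0.5071, 0.1883, 0.023 ]), 0.61)]
top spatula_mid [(array([ 0.4793, -0.3034,  0.0583]), 0.62)]
```

View pics/z6.png

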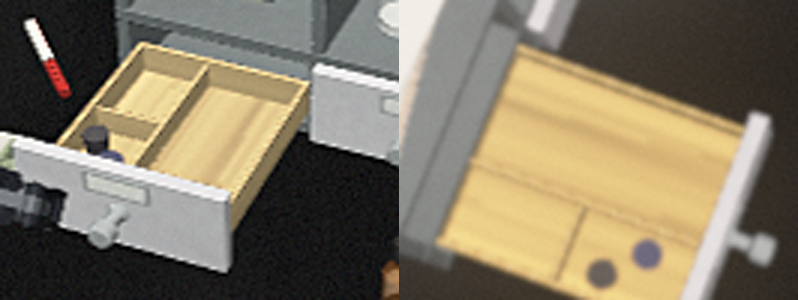

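View pics/wrist6.png

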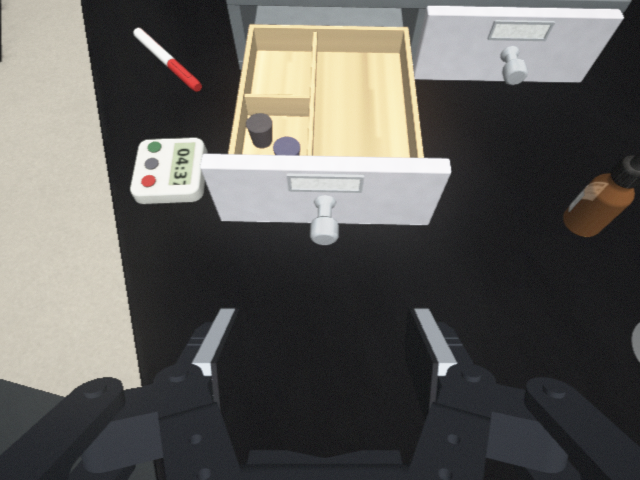

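```bash
python3 - <<'E'
from h import *
cs=pickle.load(open("c1.pkl","rb"));t=cs["top"];s=cs["side"];w=cs["wrist"]
f=lambda x,y:((x-399)/3+165,y/3+220)
for p in [(517,50),(745,128),(470,160),(700,245)]: print(atz(t,f(*p),.05).round(4))
g=lambda x,y:(x/3+220,y/3+150)
for p in [(208,68),(308,85)]: print("s",atz(s,g(*p),.05).round(4))
for p in [(314,33),(410,28),(417,158),(305,157)]: print("w",atz(w,p,.05).round(4))
print(atz(w,(319,231),.044),tri([(s,g(104,232)),(t,f(762,248))]))
E
```

```text
[0.619  0.2561 0.05  ]
[0.5545 0.0797 0.05  ]
[0.5336 0.2908 0.05  ]
[0.4651 0.1147 0.05  ]
s [0.5354 0.2806 0.05  ]
s [0.6235 0.2566 0.05  ]
w [0.5302 0.2848 0.05  ]
w [0.6263 0.2589 0.05  ]
w [0.5566 0.1018 0.05  ]
w [0.4686 0.1349 0.05  ]
[0.45634361 0.06682593 0.044     ] (array([0.46231658, 0.06780345, 0.04325579]), [np.float64(0.00023109281458393697), np.float64(0.00023109281458393973)])
```

```bash
cat >> h.py <<'E'
def spM(phi,az=20):
    h=np.array([np.cos(np.radians(az)),np.sin(np.radians(az)),0]);x=np.array([h[1],-h[0],0])
    return mat(np.cos(np.radians(phi))*h-np.sin(np.radians(phi))*UP,x)
E
python3 - <<'E'
from h import *
from workcell import get_obs
o=get_obs();M=spM(115);G=np.array([.445,-.320,.105])
P=G-M[:,2]*.11;print(P);plan(o,P,M,0.15)
E
```

```text
[ 0.48868444 -0.30410016  0.20469386]
dist 0.2719 ang 84.8 n 11
[[0.15,[1.4,1.2,-1.6],[-6.0,0.9,4.7]],[0.15,[1.6,1.2,-1.5],[-6.0,0.9,4.7]],[0.15,[1.7,1.2,-1.3],[-6.0,0.9,4.7]],[0.15,[1.8,1.2,-1.2],[-6.0,0.9,4.7]],[0.15,[1.9,1.2,-1.0],[-6.0,0.8,4.8]],[0.15,[2.0,1.1,-0.9],[-6.0,0.9,4.7]],[0.15,[2.1,1.1,-0.7],[-6.0,0.9,4.8]],[0.15,[2.2,0.9,-0.6],[-6.1,0.8,4.7]],[0.15,[2.3,0.8,-0.4],[-6.0,0.9,4.8]],[0.15,[2.4,0.7,-0.3],[-6.1,0.8,4.7]],[0.15,[2.4,0.5,-0.3],[-6.0,0.9,4.8]]]
```

Request:
play_rows:
  rows:
    - [0.15,[1.4,1.2,-1.9],[-6.0,0.9,4.7]]
    - [0.15,[1.6,1.2,-1.8],[-6.0,0.9,4.7]]
    - [0.15,[1.7,1.2,-1.6],[-6.0,0.9,4.7]]
    - [0.15,[1.8,1.2,-1.2],[-6.0,0.9,4.7]]
    - [0.15,[1.9,1.2,-1.0],[-6.0,0.8,4.8]]
    - [0.15,[2.0,1.1,-0.9],[-6.0,0.9,4.7]]
    - [0.15,[2.1,1.1,-0.7],[-6.0,0.9,4.8]]
    - [0.15,[2.2,0.9,-0.6],[-6.1,0.8,4.7]]
    - [0.15,[2.3,0.8,-0.4],[-6.0,0.9,4.8]]
    - [0.15,[2.4,0.7,-0.3],[-6.1,0.8,4.7]]
    - [0.15,[2.4,0.5,-0.3],[-6.0,0.9,4.8]]

```text
time: 8.6
ee_pos: [0.4856, -0.3144, 0.2166]
tcp_rot: [152.8, -1.6, -71.4]
wrist_force: [-1.0, 0.1, -0.0]
opening: 0.0727
```

```bash
python3 - <<'E'
from h import *
from workcell import get_obs,camera
c=camera("wrist");o=get_obs();st(o);M=spM(115);G=np.array([.445,-.320,.105])
im=c["img"][:,:,::-1].copy()
u=np.array([.484,.176,-.857]);tip=np.array([.4225,-.3282,.1456])
for X in (tip,tip+u*.082,tip+u*.164,G): cv2.circle(im,tuple(int(v) for v in proj(c,X)[0]),4,(0,0,255),1)
cv2.imwrite("pics/w7.png",im);pickle.dump(c,open("cw7.pkl","wb"))
P=G-M[:,2]*.11;plan(o,P,M,0.15)
E
```

```text
8.65 p [ 0.487  -0.3164  0.2112] rpy [152.1  -1.6 -71.6] q [-24.   28.   30.4 112.8 -19.4 141.5] F [ 0.8 -0.8 -3.1] op 0.0723
dist 0.0141 ang 3.6 n 1
[[0.15,[-1.13,-0.78,0.29],[2.9,-0.7,-2.1]]]
```

View pics/w7.png

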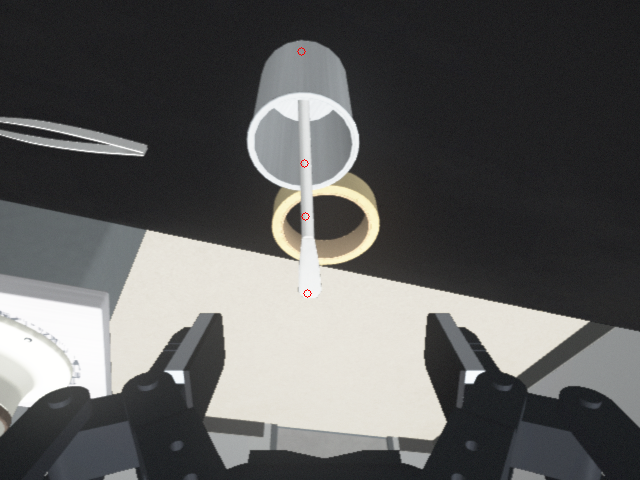

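The projected points fall on the bar and tip, at px (307,293) and (305,216), so the estimate holds. The blade ends near row 238, so I'll grip slightly farther down.

```bash
python3 - <<'E'
from h import *
from workcell import get_obs
o=get_obs();st(o);M=spM(115)
u=np.array([.484,.176,-.857]);tip=np.array([.4225,-.3282,.1456]);G=tip+u*.049;print(G)
print(G-M[:,2]*.003)
plan(o,G-M[:,2]*.05,M,0.3,n=4)
E
```

```text
8.65 p [ 0.487  -0.3164  0.2112] rpy [152.1  -1.6 -71.6] q [-24.   28.   30.4 112.8 -19.4 141.5] F [ 0.8 -0.8 -3.1] op 0.0723
[ 0.446216 -0.319576  0.103607]
[ 0.44740739 -0.31914237  0.10632592]
dist 0.0658 ang 3.6 n 4
[[0.3,[-0.3,-0.3,1.6],[0.7,-0.2,-0.5]],[0.3,[-0.3,-0.3,1.6],[0.7,-0.2,-0.5]],[0.3,[-0.3,-0.3,1.6],[0.7,-0.1,-0.6]],[0.3,[-0.3,-0.3,1.6],[0.8,-0.2,-0.5]]]
```

Request:
play_rows:
  rows:
    - [0.3,[-0.3,-0.3,1.6],[0.7,-0.2,-0.5]]
    - [0.3,[-0.3,-0.3,1.6],[0.7,-0.2,-0.5]]
    - [0.3,[-0.3,-0.3,1.6],[0.7,-0.1,-0.6]]
    - [0.3,[-0.3,-0.3,1.6],[0.8,-0.2,-0.5]]
    - [0.3,[0,0,0],[0,0,0]]

```text
time: 9.15
ee_pos: [0.468, -0.3101, 0.1382]
tcp_rot: [154.6, 0.5, -69.8]
wrist_force: [1.2, 0.5, 0.2]
opening: 0.06
```

```bash
python3 - <<'E'
from h import *
from workcell import get_obs,camera
c=camera("wrist");o=get_obs();st(o);M=spM(115)
im=c["img"][:,:,::-1].copy()
u=np.array([.484,.176,-.857]);tip=np.array([.4225,-.3282,.1456]);G=tip+u*.049
for X in (tip,tip+u*.082,tip+u*.164,G): cv2.circle(im,tuple(int(v) for v in proj(c,X)[0]),4,(0,0,255),1)
cv2.imwrite("pics/w8.png",im)
plan(o,G-M[:,2]*.003,M,0.3,n=3)
E
```

```text
9.2 p [ 0.4685 -0.3103  0.1393] rpy [154.7   0.5 -69.8] q [-25.1  23.3  16.9 102.3 -17.4 137.4] F [0.4 0.  0.1] op 0.0598
dist 0.0402 ang 0.6 n 3
[[0.3,[0.04,0.22,1.32],[0.1,0.1,0.1]],[0.3,[0.04,0.22,1.32],[0.1,0.1,0.1]],[0.3,[0.05,0.22,1.32],[0.1,0.1,0.2]]]
```

View pics/w8.png

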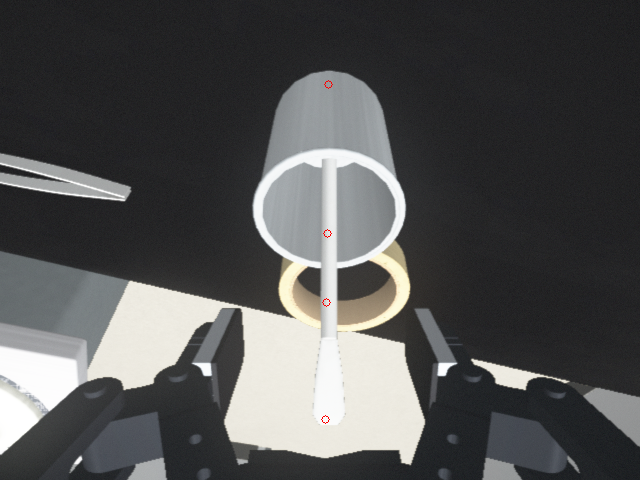

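Request:
play_rows:
  rows:
    - [0.3,[0.05,0.2,1.3],[0.1,0,0.1]]
    - [0.3,[0.05,0.2,1.3],[0.1,0,0.1]]
    - [0.3,[0.05,0.2,1.3],[0.1,0,0.2]]
    - [0.3,[0,0,0],[0,0,0]]

```text
time: 9.6
ee_pos: [0.4501, -0.319, 0.1092]
tcp_rot: [155.1, 0.1, -70.1]
wrist_force: [-0.1, -0.9, -0.1]
opening: 0.0599
```

```bash
python3 - <<'E'
from h import *
from workcell import get_obs,camera
c=camera("wrist");o=get_obs();st(o);M=spM(115)
im=c["img"][:,:,::-1].copy()
u=np.array([.484,.176,-.857]);tip=np.array([.4225,-.3282,.1456]);G=tip+u*.049
for X in (tip,tip+u*.082,G): cv2.circle(im,tuple(int(v) for v in proj(c,X)[0]),4,(0,0,255),1)
cv2.imwrite("pics/w9.png",im)
plan(o,G-M[:,2]*.003,M,0.3,n=1)
E
```

```text
9.65 p [ 0.4507 -0.319   0.1101] rpy [155.1   0.  -70.1] q [-26.6  21.2  11.1  97.6 -17.8 136.3] F [ 0.4  0.5 -0.4] op 0.0595
dist 0.005 ang 0.1 n 1
[[0.3,[-0.1,0.13,0.47],[-0.1,0.1,-0.1]]]
```

View pics/w9.png

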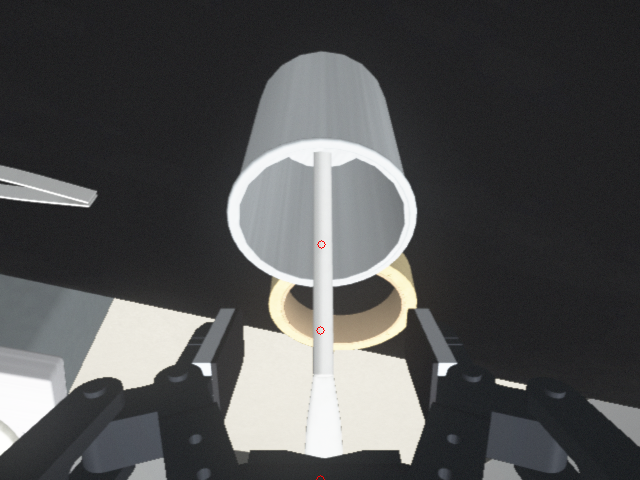

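Request:
play_rows:
  rows:
    - [0.3,[-0.05,0.15,0.5],[0,0,0]]
    - [0.6,[0,0,0],[0,0,0]]
    - [0.8,[0,0,0],[0,0,0]]
    - [0.9,[0,0,0],[0,0,0]]
    - [1,[0,0,0],[0,0,0]]
    - [1,[0,0,0],[0,0,0]]
  newtons: 35

```text
time: 10.25
ee_pos: [0.4495, -0.3197, 0.1088]
tcp_rot: [155.2, -0.1, -70.0]
wrist_force: [-0.5, -0.0, -0.1]
opening: 0.008
```

```bash
python3 - <<'E'
from h import *
from workcell import get_obs,camera
c=camera("wrist");o=get_obs();st(o)
cv2.imwrite("pics/w10.png",c["img"][:,:,::-1])
u=np.array([.484,.176,-.857]);Mc=R.from_euler('xyz',o["tcp_rot"],degrees=True).as_matrix()
print("-u in tool",Mc.T@-u)
plan(o,np.array(o["ee_pos"])-u*.12,Mc,1,step=.02)
E
```

```text
10.3 p [ 0.4494 -0.3197  0.1089] rpy [ 1.552e+02 -1.000e-01 -7.000e+01] q [-26.7  20.9  10.6  97.2 -17.8 136.1] F [-0.5  0.1 -1.1] op 0.0076
-u in tool [ 0.00203823  0.82655737 -0.56256534]
dist 0.12 ang 0.0 n 6
[[1,[0.0,1.7,-1.1],[0.0,0.0,0.0]],[1,[0.0,1.6,-1.1],[0.0,0.0,0.0]],[1,[0.0,1.7,-1.1],[0.0,0.0,0.0]],[1,[0.0,1.6,-1.2],[0.0,0.0,0.0]],[1,[0.0,1.7,-1.1],[0.0,0.0,0.0]],[1,[0.0,1.6,-1.2],[0.0,0.0,0.0]]]
```

View pics/w10.png

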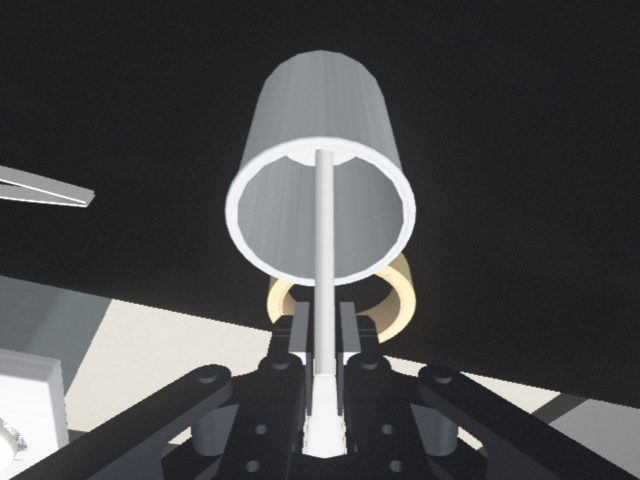

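The spatula is held (opening 8 mm) and the jar stands as before. Drawing it out along the bar.

Request:
play_rows:
  rows:
    - [1,[0,0.6,-0.5],[0,0,0]]
    - [1,[0,1.2,-0.8],[0,0,0]]
    - [1,[0,1.7,-1.2],[0,0,0]]
    - [1,[0,1.7,-1.2],[0,0,0]]
    - [1,[0,1.7,-1.2],[0,0,0]]
    - [1,[0,1.7,-1.2],[0,0,0]]

```text
time: 10.9
ee_pos: [0.3956, -0.3384, 0.2073]
tcp_rot: [155.2, -0.1, -70.0]
wrist_force: [-0.1, 0.1, -0.1]
opening: 0.0083
```

```bash
python3 - <<'E'
from h import *
from workcell import get_obs,camera
c=camera("wrist");o=get_obs();st(o)
cv2.imwrite("pics/w11.png",c["img"][:,:,::-1])
c=camera("side");cv2.imwrite("pics/s11.png",c["img"][:,:,::-1])
E
```

```text
10.95 p [ 0.3949 -0.3393  0.2109] rpy [155.3  -0.3 -70. ] q [-30.8  14.5  14.  105.6 -19.1 132. ] F [-0.9 -0.3  3.1] op 0.0079
```

View pics/w11.png

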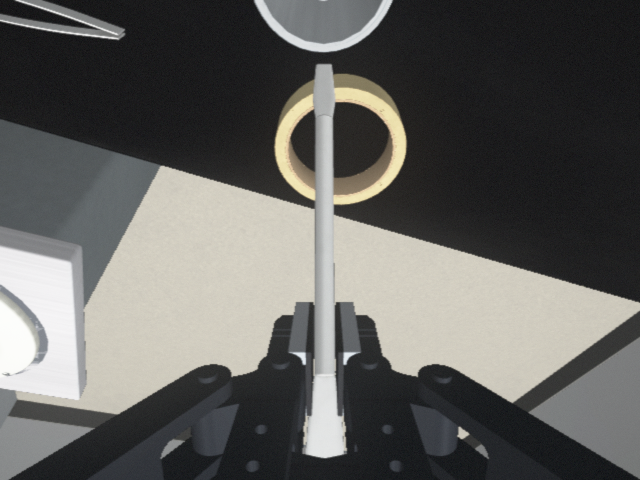

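View pics/s11.png

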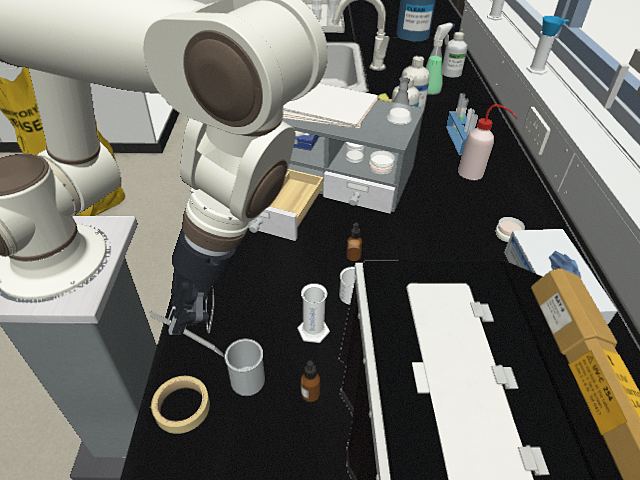

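The bar is clear of the jar, which is still standing. Next I'll work out the placing pose over the compartment.

```bash
cat >> h.py <<'E'
u0=np.array([.484,.176,-.857]);tip0=np.array([.4225,-.3282,.1456])
Mg=R.from_euler('xyz',[155.2,-.1,-70.0],degrees=True).as_matrix();Pg=np.array([.4494,-.3197,.1089])
uT=Mg.T@u0; midT=Mg.T@(tip0+u0*.082-Pg); 
CEN=np.array([.545,.180,.024])
def place(beta,off,lift,lat=0.):
    """tool pose with bar far end 'lift' above the floor, bar pitched beta, mid off along IN"""
    b=np.radians(beta);u=IN/np.linalg.norm(IN)*np.cos(b)-UP*np.sin(b); x=RT
    B=np.stack([x,np.cross(u,x),u],1)  # bar frame world
    xT=np.array([1,0,0.])-uT*uT[0];xT/=np.linalg.norm(xT);BT=np.stack([xT,np.cross(uT,xT),uT],1)
    M=B@BT.T
    mid=CEN+IN*off+RT*lat+UP*(lift+.004+.082*np.sin(b))
    return mid-M@midT,M
E
python3 - <<'E'
from h import *
from workcell import get_obs
print(uT,midT)
o=get_obs()
for l in (0,.14): print(place(15,-.006,l)[0],place(15,-.006,l)[1][:,2])
P,M=place(15,-.05,.16);print(P)
# via: lift
p=np.array(o["ee_pos"]); A=R.from_euler('xyz',o["tcp_rot"],degrees=True).as_matrix()
rows=plan(o,np.array([.43,-.16,.30]),A,1,n=5)
P1=p
o2=dict(o);o2["ee_pos"]=np.array([.43,-.16,.30]);plan(o2,P,M,1)
E
```

```text
[-0.0013439  -0.82698155  0.56194369] [-0.0012591  -0.02683211  0.02458429]
[0.53217452 0.14270627 0.06361477] [ 0.11713026  0.30723712 -0.94406194]
[0.53217452 0.14270627 0.20361477] [ 0.11713026  0.30723712 -0.94406194]
[0.51659852 0.10156627 0.22361477]
dist 0.2037 ang 0.0 n 5
[[1,[-3.1,-0.9,-2.4],[0.0,0.0,0.0]],[1,[-3.1,-0.9,-2.5],[0.0,0.0,0.0]],[1,[-3.1,-0.9,-2.4],[0.0,0.0,0.0]],[1,[-3.2,-1.0,-2.5],[0.0,0.0,0.0]],[1,[-3.1,-0.9,-2.4],[0.0,0.0,0.0]]]
dist 0.2859 ang 65.1 n 9
[[1,[-2.4,-2.1,0.0],[4.6,0.2,-5.6]],[1,[-2.2,-2.3,0.1],[4.6,0.2,-5.6]],[1,[-2.0,-2.5,0.3],[4.6,0.2,-5.6]],[1,[-1.7,-2.6,0.5],[4.6,0.3,-5.6]],[1,[-1.4,-2.7,0.7],[4.6,0.2,-5.6]],[1,[-1.2,-2.8,1.0],[4.5,0.3,-5.6]],[1,[-0.9,-2.8,1.2],[4.6,0.2,-5.6]],[1,[-0.7,-2.8,1.4],[4.5,0.3,-5.6]],[1,[-0.4,-2.7,1.5],[4.6,0.2,-5.6]]]
```

Request:
play_rows:
  rows:
    - [1,[0,1.2,-2.6],[0,0,0]]
    - [1,[-2.5,-0.5,-2.4],[0,0,0]]
    - [1,[-3.1,-0.9,-2.4],[0,0,0]]
    - [1,[-3.1,-0.9,-2.0],[0,0,0]]
    - [1,[-3.1,-0.9,-1.5],[0,0,0]]
    - [1,[-3.1,-0.9,-1.0],[0,0,0]]

```text
time: 11.6
ee_pos: [0.4153, -0.1709, 0.3072]
tcp_rot: [155.3, -0.2, -70.5]
wrist_force: [1.0, 0.5, -0.6]
opening: 0.0079
```

```bash
python3 - <<'E'
from h import *
from workcell import get_obs
o=get_obs();st(o);P,M=place(15,-.05,.16);plan(o,P,M,1,step=.04)
E
```

```text
11.6 p [ 0.4153 -0.1709  0.3072] rpy [155.3  -0.2 -70.5] q [-14.1  11.6  20.9 120.1 -13.6 148.9] F [ 1.   0.5 -0.6] op 0.0079
dist 0.3025 ang 65.5 n 9
[[1,[-2.5,-2.3,0.0],[4.6,0.2,-5.6]],[1,[-2.2,-2.5,0.1],[4.6,0.3,-5.7]],[1,[-2.0,-2.7,0.4],[4.6,0.2,-5.6]],[1,[-1.7,-2.8,0.6],[4.6,0.2,-5.7]],[1,[-1.5,-2.9,0.8],[4.5,0.3,-5.7]],[1,[-1.2,-3.0,1.0],[4.6,0.3,-5.6]],[1,[-0.8,-3.0,1.2],[4.6,0.2,-5.6]],[1,[-0.6,-3.0,1.5],[4.5,0.2,-5.7]],[1,[-0.3,-2.9,1.7],[4.6,0.3,-5.7]]]
```

Request:
play_rows:
  rows:
    - [1,[-2.5,-2.3,0],[4.6,0.2,-5.6]]
    - [1,[-2.2,-2.5,0.1],[4.6,0.3,-5.7]]
    - [1,[-2.0,-2.7,0.4],[4.6,0.2,-5.6]]
    - [1,[-1.7,-2.8,0.6],[4.6,0.2,-5.7]]
    - [1,[-1.5,-2.9,0.8],[4.5,0.3,-5.7]]
    - [1,[-1.2,-3.0,1.0],[4.6,0.3,-5.6]]
    - [1,[-0.8,-3.0,1.2],[4.6,0.2,-5.6]]
    - [1,[-0.6,-3.0,1.5],[4.5,0.2,-5.7]]
    - [1,[-0.3,-2.9,1.7],[4.6,0.3,-5.7]]
    - [1,[0,0,0],[0,0,0]]

```text
time: 12.6
ee_pos: [0.5157, 0.1194, 0.2249]
tcp_rot: [-159.1, -0.9, -18.4]
wrist_force: [-0.8, -1.2, -0.4]
opening: 0.0079
```

```bash
python3 - <<'E'
from h import *
from workcell import get_obs,camera
c=camera("wrist");o=get_obs();st(o);P,M=place(15,-.05,.16);plan(o,P,M,1,step=.04)
im=c["img"][:,:,::-1].copy()
for a in (-.097,.097):
  for b in (-.0445,.0445): cv2.circle(im,tuple(int(v) for v in proj(c,CEN+IN*a+RT*b)[0]),4,(0,0,255),1)
cv2.imwrite("pics/w12.png",im)
c=camera("side");cv2.imwrite("pics/s12.png",c["img"][:,:,::-1])
P,M=place(15,-.006,.06);plan(o,P,M,1,step=.03)
E
```

```text
12.65 p [0.5156 0.1182 0.2257] rpy [-159.2   -0.9  -18.6] q [  3.2  -8.   -6.7  82.5  18.9 113.2] F [-0.2 -0.7 -0.1] op 0.0077
dist 0.0168 ang 2.9 n 1
[[1,[0.62,1.52,-0.35],[-1.6,-0.1,2.4]]]
dist 0.1063 ang 2.9 n 4
[[1,[0.2,0.2,2.6],[-0.4,0.0,0.6]],[1,[0.1,0.2,2.7],[-0.4,0.0,0.6]],[1,[0.2,0.2,2.6],[-0.4,0.0,0.6]],[1,[0.1,0.2,2.7],[-0.4,-0.1,0.6]]]
```

View pics/w12.png

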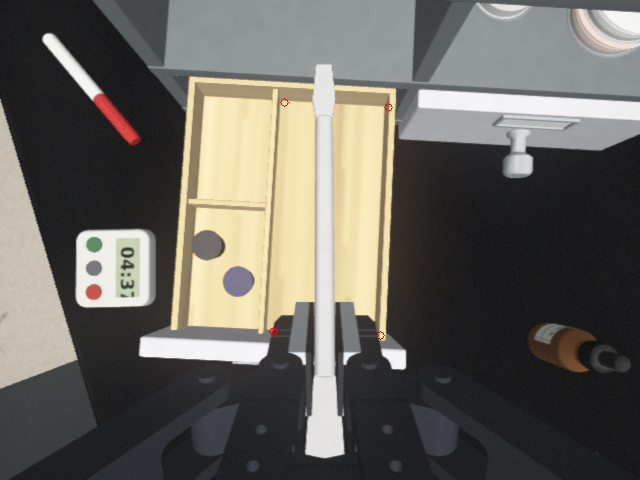

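View pics/s12.png

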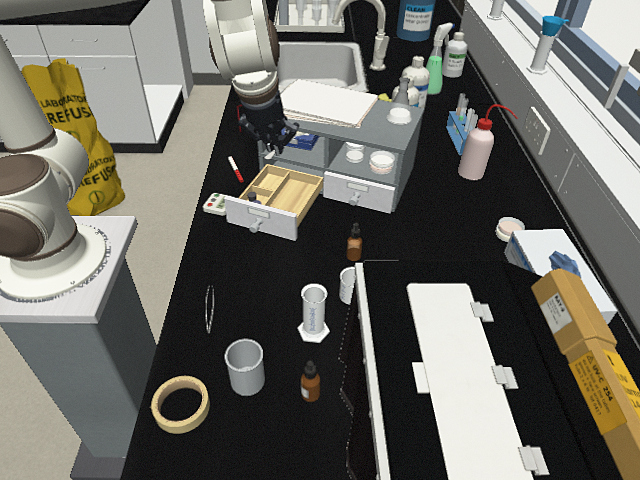

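The bar lies over the long compartment, and the projected floor corners (284,102), (388,107), (381,336), (272,331) match it to within a few px. Descending.

Request:
play_rows:
  rows:
    - [1,[0.1,0.4,2.5],[-0.4,0,0.6]]
    - [1,[0.1,0.2,2.6],[-0.4,0,0.6]]
    - [1,[0,0.2,2.6],[-0.4,0,0.6]]
    - [1,[0,0.2,2.4],[-0.4,0,0.6]]
    - [1,[0,0,0],[0,0,0]]

```text
time: 13.2
ee_pos: [0.5293, 0.1361, 0.129]
tcp_rot: [-161.2, -0.2, -21.8]
wrist_force: [-0.7, 0.5, -0.6]
opening: 0.0078
```

```bash
python3 - <<'E'
from h import *
from workcell import get_obs,camera
c=camera("wrist");o=get_obs();st(o)
im=c["img"][:,:,::-1].copy()
for a in (-.097,.097):
  for b in (-.0445,.0445): cv2.circle(im,tuple(int(v) for v in proj(c,CEN+IN*a+RT*b)[0]),4,(0,0,255),1)
cv2.imwrite("pics/w13.png",im)
P,M=place(15,-.008,.004,-.003);plan(o,P,M,1,step=.02)
A=R.from_euler('xyz',o["tcp_rot"],degrees=True).as_matrix();e=np.array(o["ee_pos"])+A@(midT+uT*.082);print("end",e,(e-CEN)@IN,(e-CEN)@RT, A@uT)
E
```

```text
13.25 p [0.5299 0.136  0.131 ] rpy [-161.1   -0.3  -21.7] q [  6.2  -5.8 -14.8  71.7  16.4 119.3] F [-0.3 -0.2  1. ] op 0.0081
dist 0.0637 ang 1.0 n 4
[[1,[-0.1,0.4,1.5],[0.1,-0.1,-0.2]],[1,[-0.1,0.4,1.6],[0.1,-0.2,-0.2]],[1,[-0.1,0.4,1.5],[0.1,-0.1,-0.2]],[1,[-0.1,0.4,1.6],[0.0,-0.2,-0.2]]]
end [0.57047943 0.240846   0.09472087] 0.06591073103836954 0.0022837768234881314 [ 0.35710174  0.89563977 -0.26455388]
```

View pics/w13.png

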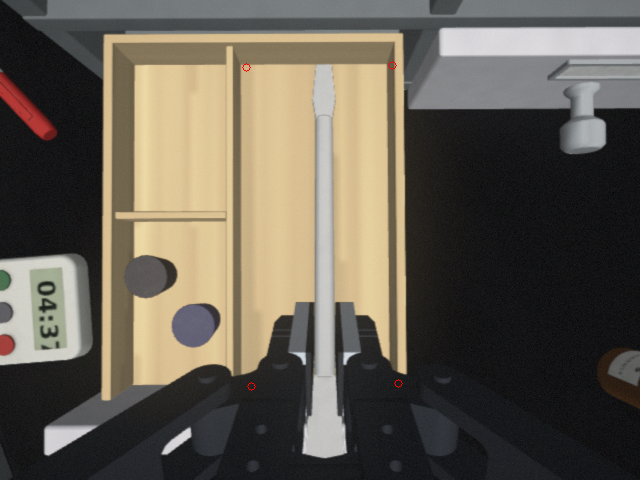

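The bar is centred in the compartment (bar at col 323, floor cols 241–389). Lowering the rest of the way.

Request:
play_rows:
  rows:
    - [1,[-0.1,0.4,1.5],[0.1,-0.1,-0.2]]
    - [1,[-0.1,0.4,1.5],[0.1,-0.1,-0.2]]
    - [1,[-0.1,0.4,1.5],[0.1,-0.1,-0.2]]
    - [1,[0,0.3,1.0],[0,0,0]]
    - [1,[0,0,0],[0,0,0]]

```text
time: 13.75
ee_pos: [0.5307, 0.1388, 0.0743]
tcp_rot: [-160.7, -0.5, -21.2]
wrist_force: [0.2, 0.5, -0.0]
opening: 0.0078
```

```bash
python3 - <<'E'
from h import *
from workcell import get_obs,camera
c=camera("wrist");o=get_obs();st(o)
cv2.imwrite("pics/w14.png",c["img"][:,:,::-1])
c=camera("side");crop(c,(200,120,330,240),5,"pics/s14.png")
P,M=place(15,-.008,.002,-.003);plan(o,P,M,1,step=.02)
A=R.from_euler('xyz',o["tcp_rot"],degrees=True).as_matrix();e=np.array(o["ee_pos"])+A@(midT+uT*.082);print("end",e,(e-CEN)@IN,(e-CEN)@RT, A@uT)
E
```

```text
13.8 p [0.531  0.1389 0.0752] rpy [-160.7   -0.5  -21.2] q [  6.4  -4.8 -20.1  65.   16.8 118.9] F [-0.3 -0.5 -0.3] op 0.0075
dist 0.0103 ang 0.6 n 1
[[1,[-0.34,0.13,0.96],[-0.1,-0.6,-0.2]]]
end [0.57075684 0.24433241 0.03970505] 0.06926872709402365 0.0013089748504071744 [ 0.34993954  0.90056619 -0.25730109]
```

View pics/w14.png

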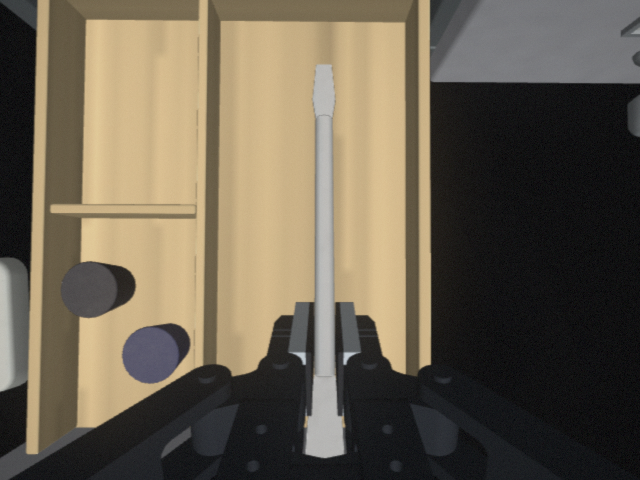

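View pics/s14.png

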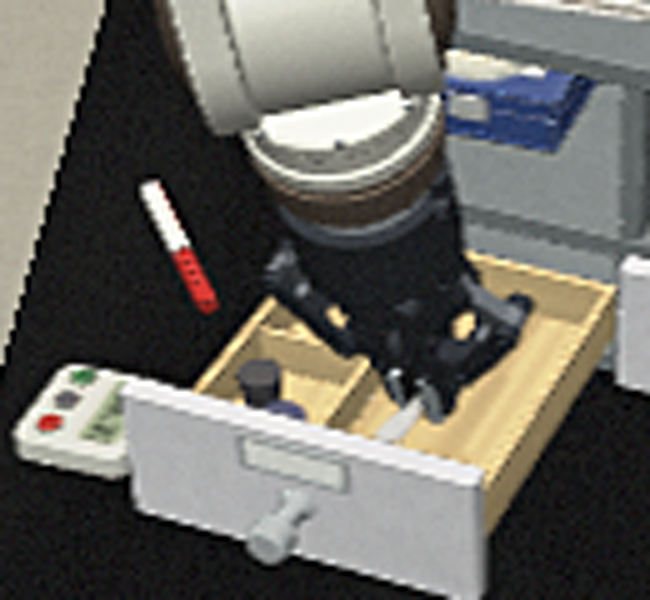

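Request:
play_rows:
  rows:
    - [1,[-0.15,-0.15,0.5],[0,-0.5,0]]
    - [1,[-0.15,-0.15,0.4],[0,0,0]]
    - [1,[0,0,0.1],[0,0,0]]

```text
time: 14.15
ee_pos: [0.5321, 0.1463, 0.0691]
tcp_rot: [-160.6, -0.2, -21.0]
wrist_force: [-0.6, -0.1, 0.5]
opening: 0.0077
```

```bash
python3 - <<'E'
from h import *
from workcell import get_obs,camera
o=get_obs();st(o)
A=R.from_euler('xyz',o["tcp_rot"],degrees=True).as_matrix();e=np.array(o["ee_pos"])+A@(midT+uT*.082);print("end",e,(e-CEN)@IN,(e-CEN)@RT, A@uT)
E
```

```text
14.15 p [0.5321 0.1463 0.0691] rpy [-160.6   -0.2  -21. ] q [  7.1  -4.1 -20.2  64.3  16.9 119.5] F [-0.6 -0.1  0.5] op 0.0077
end [0.57137317 0.25200491 0.03388132] 0.07666069449921666 -0.0008308273322393114 [ 0.3463732   0.90251929 -0.25527541]
```

Request:
play_rows:
  rows:
    - [1,[0,0.1,0.4],[0,0,0]]
    - [1,[0,0.1,0.3],[0,0,0]]

```text
time: 14.35
ee_pos: [0.5327, 0.1471, 0.062]
tcp_rot: [-160.6, -0.3, -21.0]
wrist_force: [-0.3, -0.2, 0.5]
opening: 0.0076
```

Request:
play_rows:
  rows:
    - [0.93,[0,0,0],[0,0,0]]
    - [0.85,[0,0,0],[0,0,0]]
    - [0.75,[0,0,0],[0,0,0]]
    - [0.65,[0,0,0],[0,0,0]]
    - [0.65,[0,0,0],[0,0,0]]

```text
time: 14.85
ee_pos: [0.5326, 0.147, 0.0618]
tcp_rot: [-160.6, -0.3, -21.0]
wrist_force: [-0.6, -0.4, 0.5]
opening: 0.03
```

```bash
python3 - <<'E'
from h import *
from workcell import get_obs,camera
c=camera("wrist");o=get_obs();st(o)
cv2.imwrite("pics/w15.png",c["img"][:,:,::-1])
E
```

```text
14.9 p [0.5326 0.147  0.0617] rpy [-160.6   -0.3  -21. ] q [  7.1  -3.9 -20.8  63.4  16.9 119.5] F [ 0.2  0.1 -0.9] op 0.0298
```

View pics/w15.png

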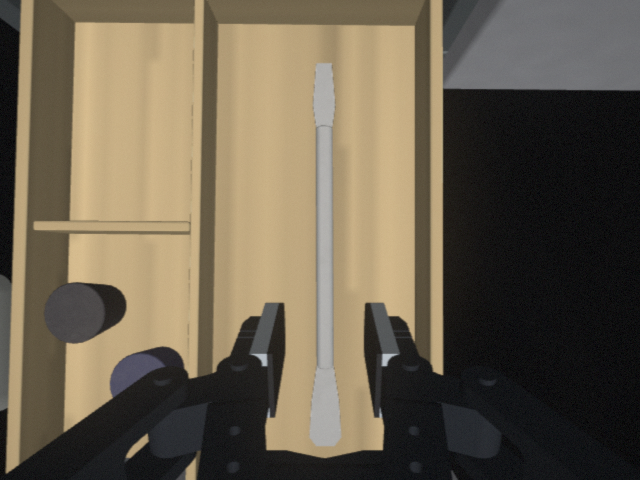

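The spatula has dropped flat between the opened fingers. Retracting straight up.

Request:
play_rows:
  rows:
    - [0.65,[0,-0.5,-1.5],[0,0,0]]
    - [0.65,[0,-1,-3],[0,0,0]]
    - [0.65,[0,-1.4,-4],[0,0,0]]
    - [0.65,[0,-0.7,-4.5],[0,0,0]]
    - [0.5,[0,0,-4.5],[0,0,0]]
    - [0.5,[0,1.5,-3],[0,0,0]]
    - [0.5,[0,2.0,-2],[0,0,0]]
    - [0.5,[0,0,0],[0,0,0]]

```text
time: 15.7
ee_pos: [0.5029, 0.0766, 0.2821]
tcp_rot: [-160.7, -0.2, -20.9]
wrist_force: [0.4, -0.1, -0.3]
opening: 0.0427
```

```bash
python3 - <<'E'
from h import *
from workcell import get_obs,camera,spotter
o=get_obs();st(o)
cs={n:camera(n) for n in ["side","top","wrist"]};pickle.dump(cs,open("c2.pkl","wb"))
for n in cs:
  cv2.imwrite(f"pics/{n}16.png",cs[n]["img"][:,:,::-1])
  for t in ["spatula_mid","jar"]: print(n,t,[(np.round(d["point"],4),round(d["confidence"],2)) for d in spotter.spot_in(cs[n],t)])
a=cs["side"]["img"][:,:,::-1]; b=cs["top"]["img"][:,:,::-1]
z=lambda im,x,y,w=133,h=100,f=3: cv2.resize(im[y:y+h,x:x+w],None,fx=f,fy=f,interpolation=cv2.INTER_CUBIC)
cv2.imwrite("pics/z16.png",np.hstack([z(a,220,150),z(b,165,220)]))
E
```

```text
15.7 p [0.5029 0.0766 0.2821] rpy [-160.7   -0.2  -20.9] q [ -0.9  -7.8   0.2  90.9  18.  111. ] F [ 0.4 -0.1 -0.3] op 0.0427
side spatula_mid [(array([0.5539, 0.2002, 0.0285]), 0.5)]
side jar [(array([ 0.4792, -0.3147,  0.0542]), 0.74)]
top spatula_mid [(array([0.5454, 0.1818, 0.0307]), 0.48)]
top jar [(array([ 0.4803, -0.3111,  0.0336]), 0.74), (array([0.547 , 0.1831, 0.0291]), 0.15)]
wrist spatula_mid [(array([0.5429, 0.169 , 0.0241]), 0.92)]
wrist jar [(array([0.5053, 0.1924, 0.0269]), 0.41)]
```

View pics/z16.png

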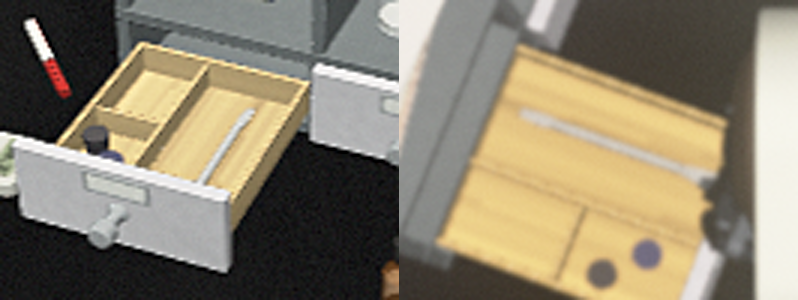

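View pics/wrist16.png

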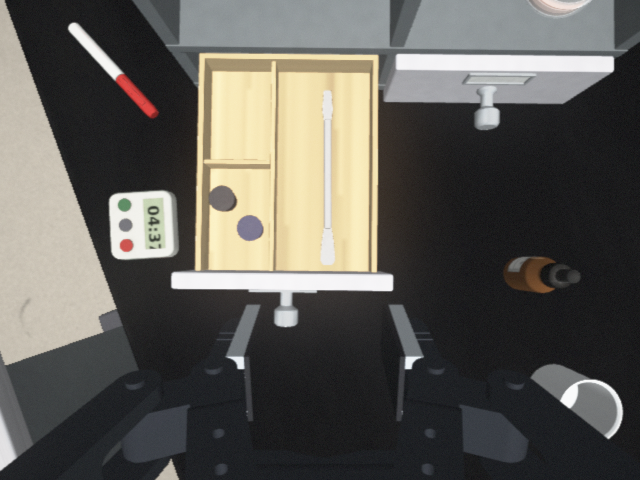

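View pics/side16.png

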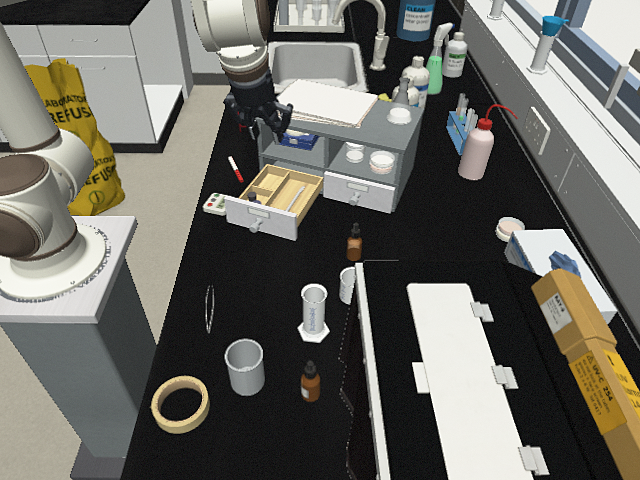

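```bash
python3 - <<'E'
from h import *
cs=pickle.load(open("c2.pkl","rb"));w=cs["wrist"];s=cs["side"]
kn=atz(w,(286,316),.044);kf=atz(w,(487,118),.044)
print(kn,kf)
for a in (20.2,20.7,21.2,21.5):
    a=np.radians(a);i=np.array([np.sin(a),np.cos(a),0]);print(np.degrees(a),(kf-kn)@i,np.sqrt(max(0,np.linalg.norm(kf-kn)**2-.184**2)))
a=tri([(s,(220+104/3,150+232/3)),(w,(286,316))]);b=tri([(s,(353.2,200.6)),(w,(487,118))]);print(a,b)
d=(b[0]-a[0])[:2];print(np.sqrt(d@d-.184**2))
# bar blade tips on the floor
for p in [(328,92),(328,264)]: 
    X=atz(w,p,.028);print(X,(X-CEN)@IN,(X-CEN)@RT)
E
```

```text
[0.46057222 0.06594101 0.044     ] [0.69953527 0.17100059 0.044     ]
20.2 0.18111120053064253 0.1851617089862766
20.7 0.18274479072567396 0.1851617089862766
21.200000000000003 0.1843644641973664 0.1851617089862766
21.5 0.1853295368975363 0.1851617089862766
(array([0.46152092, 0.06605948, 0.04481941]), [np.float64(0.0008316247852174238), np.float64(0.0008316247852174041)]) (array([0.6989316 , 0.17079648, 0.04469629]), [np.float64(0.0002472786791688863), np.float64(0.0002472786791687268)])
0.18296904232470512
[0.57251873 0.25205711 0.028     ] 0.07711502874957167 0.00022179731892470742
[0.5134213  0.09641388 0.028     ] -0.08933188024938438 6.339920018567737e-05
```

```bash
python3 -c "
from workcell import job_done
print(job_done())"
```

```text
the job is handed in; nothing more can be done
None
```

The near drawer is out at its stop, the spatula lies flat in the long compartment, and the job is handed in at about 16 s of the 56 s allowed. No verdict is reported.

- **Drawer:** I gripped the knob and pulled until the force rose to about 60 N and the pads slipped a little. After I let go, the pictures put it 0.183 to 0.185 m out, against the 0.179 m needed.
- **Spatula:** I drew it out along its own axis and lowered it into the compartment tilted about 15 degrees, then let it drop flat. The last pictures show it on the floor, its middle about 6 mm towards the front and under 1 mm off centre across.
- **Everything else:** The jar stands where it was and the far drawer is shut. The cylinder, beaker and bottles look unmoved, but I judged them by eye and did not re-measure them. The arm is clear of everything.

No final check failed. The spotter's estimates of the spatula's middle spread by up to about 3 cm between cameras. That seems to be because each view sees only part of it, so I relied on the blade ends measured in the wrist picture.

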